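# Turn a row of stock round into the display tray

### The arm

A 6-joint arm with a two-finger parallel gripper is mounted at the origin on the work surface. World frame = base frame: x ahead of the robot, y to its left, z up, the work surface at z = 0. Lengths are in m, angles in rad, forces in N, time in s.
With the tool pointing down it reaches from about 0.35 to 0.975 m from the base axis. Payload 4.9 kg.
Tool frame: the origin (TCP) lies midway between the tips of the shut fingers; the grasp point (between the pads) lies 19 mm behind it; z points along the fingers, y is the line along which they close (so a half turn about z gives the same grasp; the last joint's range is limited). The gripper opens to 85 mm and grips with 20 to 120 N. Pads are 22 mm wide; open, the fingers measure 114 mm over their backs; the gripper's body (76 mm by 85 mm) begins 54 mm behind the grasp point. The pads swing forward as they close: fully open they stand 13 mm farther back than shut.
Start: joints at [1.139, 0.053, 1.613, -0, 1.476, -0.119], TCP at [0.192, 0.595, 0.196] pointing down, gripper open.
Joint ranges: [-3.01, 3.01], [-1.01, 2.22], [0.06, 2.58], [-1.02, 4.17], [0.09, 2.62], [-3.14, 3.14]. Speed limits (rad/s): [2.57, 2.57, 3.14, 3.14, 3.14, 3.14].

### API

Orientations are given as a rotation vector (axis times angle).
In Python, from station import ctrl, optics, job gives the robot as it stands.
- The arm moves only by the shell command python3 -m jog 'ROWS' [OPENING] [FORCE]. ROWS is JSON, a list of rows, each a list of 2 entries, a list of its own where there are three numbers: the shift along the tool's x, y, z in m, then the turn, a rotation vector about the tool's x, y, z in rad. A call has 1 to 5 rows; each row is the pose to reach, as a shift and turn from the pose commanded when the call began, along the tool's axes at that moment; what a row does not reach only later rows make up. A row lasts 1/10 s, in which the tool goes at most 50 mm and 8.59 degrees, less where a joint would pass 70% of its speed; a pose out of reach is approached as far as the arm can. A call with a gripper value outside its range is refused whole. OPENING is the opening, from 0 (shut) to 1 (fully open), set as the call begins (- or left out, the last holds). The fingers move at their own pace and stop on an object; FORCE is the grip in N (left out, the last holds). Time passes only in rows, so rows that repeat a pose let the fingers close. It gives the time, the measured TCP pose, the force, the opening and the grip force at its end, in the units of the state.
- ctrl.get_obs(): the state, without advancing time (a new reading comes with each control period).
- optics.get_image(name): name is "side" or "top"; returns a dict with "image" (480x640x3 uint8, blue, green, red), "fx", "fy", "cx", "cy" (pixels), "D" ([k1, k2, p1, p2, k3] as OpenCV has them; the pictures are not rectified), "rvec" (rotation vector, rad) and "tvec" (3), from world to camera coordinates, as OpenCV has them. Camera axes: x right, y down, z forward; pixel columns grow to the right and rows downward; lengths in m; the calibration is good to about 2 mm. A picture is of the moment at which its call begins. There is no depth.
- job.finish_job(): hands the job in; it is judged then, once.
The state is a dict: "t": time; "q": joint angles; "dq": joint speeds; "effort": joint torques, N m; "tool_pos": TCP position; "tool_rot": TCP orientation; "contact_force": force on the tool from outside, world axes, zero at the start; "wrist_torque": the same for the moment, N m; "opening": finger opening in m; "grip_force": force on a finger pad.
Only numpy, scipy, OpenCV 4.12 (cv2) and the standard library are available. Lean on these libraries where they do the work, as an engineer would, in place of code of your own. Each camera call takes 0.05 s, during which the arm holds its last target. There are 200 camera calls.

### The job

Move the four products that stand in a row in the black delivery tray into the empty grey display tray in reverse order: as seen from the robot, the leftmost product goes into the rightmost bay, the second from the left into the second bay from the right, and so on. Each must end standing upright on the floor of its own bay, set down rather than dropped, and none may be knocked over.

Things in the scene. Friction and masses are not known exactly. Their poses are not given: they have to be found in the camera images.
- bottle: Slim round white plastic bottle, 40 mm in diameter up to 74 mm, then a sloping shoulder and a grey cap 24 mm in diameter; 100 mm tall in all, about 180 g. Loose, upright. Origin: centre of its underside; z up through the cap.
- jar: Squat round white plastic jar, 46 mm in diameter, with a grey lid 48 mm in diameter from 54 mm up to its top at 72 mm; about 160 g. Loose, upright. Origin: centre of its underside; z up.
- carton: Upright brown cardboard carton with a strip of pale tape down its middle, 44 mm (x) by 40 mm (y), 92 mm tall, about 120 g. Loose, its sides within 5 degrees of the delivery tray's at the start. Origin: centre of its underside; z up.
- flask: Flat white plastic bottle of rectangular plan, 28 mm (x) by 46 mm (y), body 70 mm tall, then a grey cap 20 mm in diameter up to 90 mm; about 150 g. Loose, upright, its broad faces within 5 degrees of the delivery tray's length at the start. Origin: centre of its underside; z up through the cap.
- pad_bottle: Square cork pad, 60 x 60 x 4 mm, fixed on the floor of the delivery tray; the bottle stands on it at the start. It stays behind and so marks the place in the row that the bottle came from. Origin: centre of its underside (6 mm above the table); axes as the delivery tray's. All four pads look alike.
- pad_jar: Square cork pad, 60 x 60 x 4 mm, fixed on the floor of the delivery tray; the jar stands on it at the start. It stays behind and so marks the place in the row that the jar came from. Origin: centre of its underside (6 mm above the table); axes as the delivery tray's. All four pads look alike.
- pad_carton: Square cork pad, 60 x 60 x 4 mm, fixed on the floor of the delivery tray; the carton stands on it at the start. It stays behind and so marks the place in the row that the carton came from. Origin: centre of its underside (6 mm above the table); axes as the delivery tray's. All four pads look alike.
- pad_flask: Square cork pad, 60 x 60 x 4 mm, fixed on the floor of the delivery tray; the flask stands on it at the start. It stays behind and so marks the place in the row that the flask came from. Origin: centre of its underside (6 mm above the table); axes as the delivery tray's. All four pads look alike.
- delivery_tray: Black tray holding the row at the start, fixed, 292 mm long (y) by 76 (x), rim 18 high and 6 thick all round, no dividers. The row's places: y = -105, -35, 35, 105 mm, x = 0, on pads whose tops are 10 mm above the table. Origin: centre of its underside; x points away from the robot, y to its left, turned by up to 0.2 rad. May stand nearer or farther than the display tray.
- display_tray: Grey tray, empty at the start, fixed, 292 mm long (y) by 76 (x), rim 18 high and 6 thick all round, floor top 6 mm above the table. Three dividers 6 thick, 18 high make four bays, 64 by 64 mm inside, centred at y = -105, -35, 35, 105 mm, x = 0 (end bays reach 3 mm farther out). Origin: centre of its underside; x points away from the robot, y to its left, turned by up to 0.2 rad.
Mind the look-alikes: they are no part of the job. What is shaped like the jar but blue, green or yellow is not meant.

How it is judged:
By the outcome, as a careful person would: the job done as asked, in the order asked, and still so for the second after the job is handed in, with the robot touching nothing.
It also fails if it takes over 99 s, if anything falls off the work surface, if the arm or the gripper's body presses on something with over 40 N, if the wrist force passes 120 N, or if a joint passes its speed limit or range.

## Working session

There is one attempt and no reset: what is moved stays moved. The work goes in short steps, Python scripts to look and compute and a shell command to move; the robot and the scene stay as the last step left them, time stands still between calls to the robot, and variables do not carry over. Pictures are saved under pics/ and viewed, at most 14 in all, crops included, and the job is handed in when it is done.

```bash
mkdir -p pics; ls
python3 - <<'E'
from station import ctrl,optics
import cv2
o=ctrl.get_obs();print(o)
for n in("top","side"):
    d=optics.get_image(n);cv2.imwrite(f"pics/{n}0.png",d["image"]);print({k:v for k,v in d.items() if k!="image"})
E
```

```text
pics
{'t': 0.0, 'q': array([ 1.13897939e+00,  5.33342473e-02,  1.61431158e+00,  1.80167111e-05,
        1.47600760e+00, -1.18981023e-01]), 'dq': array([-1.00622297e-03, -9.86063467e-04,  4.26818863e-04, -4.93162364e-05,
        2.62590069e-04,  8.97563115e-04]), 'effort': array([-7.32244807e-04, -3.93673396e+01, -3.70182896e+01, -1.29215741e-04,
        6.94948787e-03, -1.42197089e-05]), 'tool_pos': array([0.19203496, 0.59402688, 0.19476662]), 'tool_rot': array([-0.48931259, -3.1026664 ,  0.00310684]), 'contact_force': array([-0.62143972,  0.01513176, -0.784156  ]), 'wrist_torque': array([0.05197055, 0.03727168, 0.01560606]), 'grip_force': 0.0, 'opening': 0.08500150848754869}
{'fx': 606.4047541969971, 'fy': 606.4047541969971, 'cx': 322.39346397755986, 'cy': 241.0549681207801, 'D': array([-0.21167714,  0.        ,  0.        ,  0.        ,  0.        ]), 'rvec': array([ 2.12041841, -2.10796597,  0.17931029]), 'tvec': array([-0.03114918,  0.4952287 ,  0.83723684])}
{'fx': 557.747653686862, 'fy': 557.747653686862, 'cx': 318.6562589766196, 'cy': 240.40406015673298, 'D': array([-0.04776566,  0.        ,  0.        ,  0.        ,  0.        ]), 'rvec': array([ 2.16019305, -0.66543142,  0.32590616]), 'tvec': array([-0.41337657,  0.19419136,  0.7816037 ])}
```

View pics/top0.png

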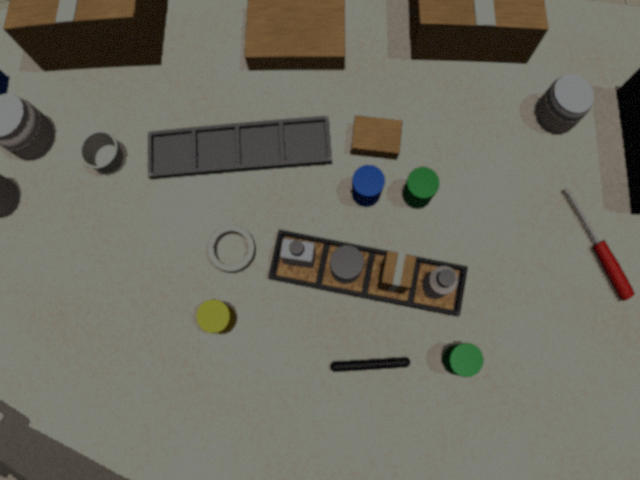

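View pics/side0.png

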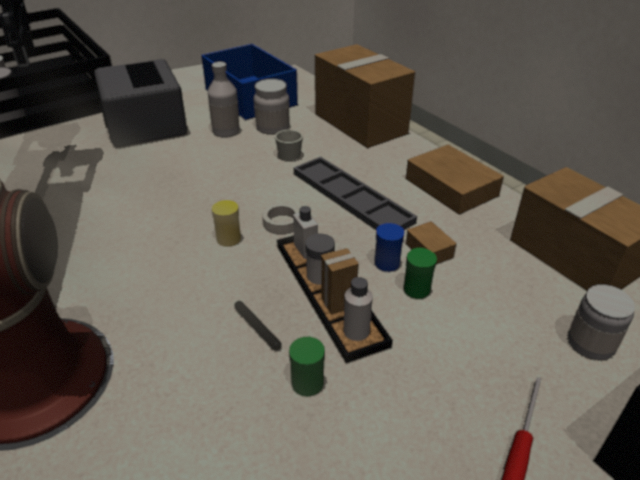

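The top view shows the delivery tray with, from left to right, flask (298,250), jar (347,263), carton (397,271) and bottle (442,282). The empty display tray spans about (149,131)–(331,163). The look-alikes are the blue (367,185), green (421,187) and (464,360), and yellow (213,316) jars. Only the white and grey jar at (347,263), in the tray, fits the description. Next I'll fit the tray poses and the products.

```bash
cat > h.py <<'E'
import numpy as np,cv2
from scipy.spatial.transform import Rotation as R
from scipy.optimize import least_squares
from station import ctrl,optics
def K(d): return np.array([[d["fx"],0,d["cx"]],[0,d["fy"],d["cy"]],[0,0,1.]])
def proj(d,P): return cv2.projectPoints(np.float64(P).reshape(-1,3),d["rvec"],d["tvec"],K(d),d["D"])[0][:,0]
def ray(d,uv,z):
    n=cv2.undistortPoints(np.float64([[uv]]),K(d),d["D"])[0,0]
    M=cv2.Rodrigues(d["rvec"])[0];c=-M.T@d["tvec"];v=M.T@[n[0],n[1],1]
    return c+v*(z-c[2])/v[2]
def tp(p,L): # tray pose x,y,yaw ; local pts
    L=np.float64(L).reshape(-1,3);c,s=np.cos(p[2]),np.sin(p[2])
    return np.c_[p[0]+c*L[:,0]-s*L[:,1],p[1]+s*L[:,0]+c*L[:,1],L[:,2]]
COR=np.array([[.038,.146,.018],[.038,-.146,.018],[-.038,-.146,.018],[-.038,.146,.018]])
def go(x,y,z,yaw):
    """tool shift/turn to reach TCP x,y,z, pointing down, closing line (tool y) along world angle yaw (mod pi)"""
    o=ctrl.get_obs();T=R.from_rotvec(o["tool_rot"])
    best=None
    for a in(yaw,yaw+np.pi):
        Y=np.array([np.cos(a),np.sin(a),0]);Z=np.array([0,0,-1.]);G=R.from_matrix(np.c_[np.cross(Y,Z),Y,Z])
        w=(T.inv()*G).as_rotvec()
        if best is None or np.linalg.norm(w)<np.linalg.norm(best):best=w
    print("t",round(o["t"],2),"tcp",o["tool_pos"].round(4),"shift",T.inv().apply(np.array([x,y,z])-o["tool_pos"]).round(4),"turn",best.round(3),"q6",o["q"][5].round(2))
E
python3 - <<'E'
from h import *
d=optics.get_image("top");im=d["image"];ov=cv2.resize(im,None,fx=3,fy=3,interpolation=cv2.INTER_CUBIC)
ov=cv2.convertScaleAbs(ov,alpha=1.8)
px={"deliv":[(278,232),(467,264),(460,314),(270,283)],"disp":[(149,131),(328,118),(331,163),(150,178)]}
for n,c in px.items():
    s=least_squares(lambda p:(proj(d,tp(p,COR))-c).ravel(),[.6,.1,0]);
    print(n,s.x.round(4),s.fun.round(1))
    for q in proj(d,tp(s.x,COR)): cv2.drawMarker(ov,tuple(int(v*3+1) for v in q),(0,255,255),0,10,1)
    for y in(.105,.035,-.035,-.105): print(tp(s.x,[0,y,0]).round(4))
for n,u,z in(("flask",(297,247),.1),("jar",(347,263),.082),("carton",(399,268),.102),("bottle",(446,278),.11)): print(n,ray(d,u,z).round(4))
cv2.imwrite("pics/a.png",ov[330:960,390:1420][:, :].copy()[:, 0:1030]) 
cv2.imwrite("pics/a.png",ov[340:940,430:1030]);cv2.imwrite("pics/b.png",ov[640:960,780:1420])
E
```

```text
deliv [ 0.4523 -0.0973 -0.1619] [-0.7  0.7  1.1  0.2  1.5  0.  -1.9 -1. ]
[[0.4692 0.0063 0.    ]]
[[ 0.4579 -0.0628  0.    ]]
[[ 0.4467 -0.1319  0.    ]]
[[ 0.4354 -0.201   0.    ]]
disp [0.651  0.1058 0.0729] [-0.8  1.1  1.3 -0.4  1.6  0.1 -2.2 -0.9]
[[0.6433 0.2105 0.    ]]
[[0.6484 0.1407 0.    ]]
[[0.6535 0.0709 0.    ]]
[[0.6586 0.0011 0.    ]]
flask [0.4768 0.0053 0.1   ]
jar [ 0.4578 -0.0633  0.082 ]
carton [ 0.4481 -0.1334  0.102 ]
bottle [ 0.4335 -0.1959  0.11  ]
```

View pics/b.png

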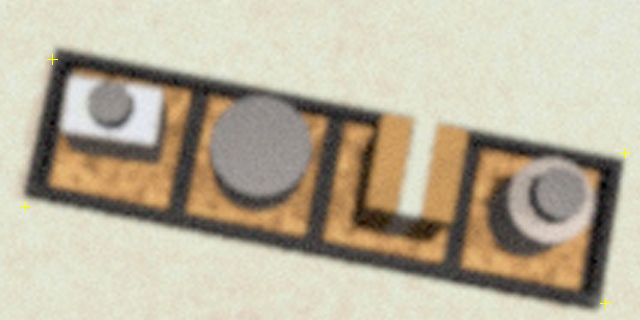

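View pics/a.png

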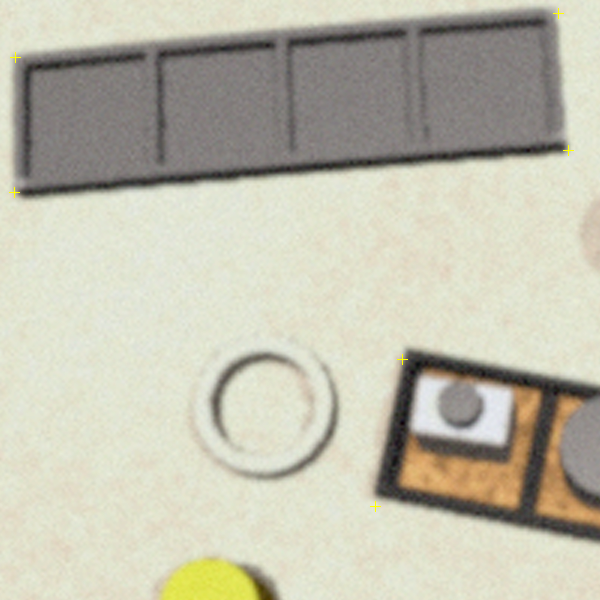

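The overlays fit both trays to within about 2 px, roughly 2 mm. The product tops agree with the pad places to a few mm. The flask's cap is at (297,248) and sits about 7 mm beyond its place in x. Now I'll move above the flask.

```bash
python3 -c "
from h import *
go(.4768,.0053,.19,-.162)"
```

```text
t 0.15 tcp [0.1921 0.5942 0.195 ] shift [-0.4521 -0.4727  0.0057] turn [-1.00e-03  1.00e-03  1.42e+00] q6 -0.12
```

```bash
python3 -m jog '[[[-0.015,-0.016,0],[0,0,0.05]],[[-0.045,-0.047,0],[0,0,0.15]],[[-0.075,-0.078,0],[0,0,0.25]],[[-0.105,-0.11,0],[0,0,0.35]],[[-0.135,-0.141,0],[0,0,0.45]]]' 1 40; python3 -c "
from h import *
go(.4768,.0053,.19,-.162)"
```

```text
t: 0.65
tool_pos: [0.2776, 0.4173, 0.1956]
tool_rot: [-1.174, -2.914, 0.001]
contact_force: [0.6, 0.3, 0.5]
opening: 0.0851
grip_force: 0.0
t 0.65 tcp [0.2776 0.4173 0.1956] shift [-0.4292 -0.1587  0.0057] turn [-0.     0.     0.967] q6 0.03
```

```bash
python3 -m jog '[[[-0.04,-0.015,0],[0,0,0.1]],[[-0.08,-0.03,0],[0,0,0.2]],[[-0.12,-0.045,0],[0,0,0.3]],[[-0.16,-0.06,0],[0,0,0.4]],[[-0.2,-0.075,0],[0,0,0.5]]]'; python3 -c "
from h import *
go(.4768,.0053,.19,-.162)"
```

```text
t: 1.15
tool_pos: [0.3704, 0.2249, 0.1958]
tool_rot: [1.859, 2.532, 0.0]
contact_force: [1.4, -0.0, -0.4]
opening: 0.0856
grip_force: 0.0
t 1.15 tcp [0.3704 0.2249 0.1958] shift [-0.2414  0.0358  0.0058] turn [ 0.    -0.     0.466] q6 0.07
```

```bash
python3 -m jog '[[[-0.05,0.008,0],[0,0,0.1]],[[-0.1,0.016,0],[0,0,0.2]],[[-0.15,0.023,0],[0,0,0.3]],[[-0.2,0.03,0],[0,0,0.4]],[[-0.235,0.035,0.003],[0,0,0.466]]]'; python3 -m jog '[[[0,0,0],[0,0,0]],[[0,0,0],[0,0,0]],[[0,0,0],[0,0,0]]]'; python3 -c "
from h import *
go(.4768,.0053,.042,-.162)
d=optics.get_image('top');cv2.imwrite('pics/c.png',cv2.resize(d['image'][150:350,200:500],None,fx=2,fy=2))
for n in [(.4768,.0053,.042)]: print(proj(d,n))"
```

```text
t: 1.65
tool_pos: [0.4756, 0.0105, 0.1933]
tool_rot: [2.394, 2.032, 0.001]
contact_force: [0.7, 0.7, -0.4]
opening: 0.0858
grip_force: 0.0
t: 1.95
tool_pos: [0.4743, 0.0139, 0.1928]
tool_rot: [-2.388, -2.04, 0.0]
contact_force: [-0.3, -0.4, -0.6]
opening: 0.0854
grip_force: 0.0
t 1.95 tcp [0.4743 0.0139 0.1928] shift [-0.0081  0.0039  0.1508] turn [-0.001 -0.     0.005] q6 0.03
[[299.39469134 254.04377045]]
```

View pics/c.png

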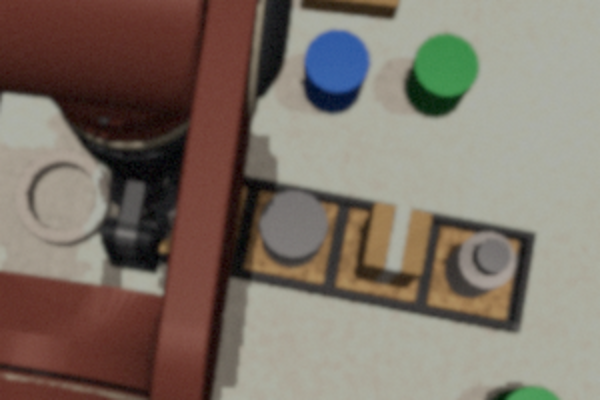

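The arm hides the flask from above, and the gripper's body shows at crop (132,200). The other three products stand undisturbed. I'll correct the position and go down.

```bash
python3 -m jog '[[[-0.008,0.004,0.01],[0,0,0.005]],[[-0.008,0.004,0.03],[0,0,0.005]],[[-0.008,0.004,0.055],[0,0,0.005]],[[-0.008,0.004,0.07],[0,0,0.005]],[[-0.008,0.004,0.07],[0,0,0.005]]]'; python3 -c "
from h import *
go(.4768,.0053,.042,-.162)
d=optics.get_image('side');p=proj(d,(.4768,.0053,.1))[0];u,v=map(int,p);print(p);cv2.imwrite('pics/d.png',cv2.resize(d['image'][v-80:v+80,u-100:u+100],None,fx=3,fy=3))"
```

```text
t: 2.5
tool_pos: [0.4752, 0.0053, 0.1197]
tool_rot: [-2.391, -2.031, 0.006]
contact_force: [-0.8, 0.1, -0.7]
opening: 0.0849
grip_force: 0.0
t 2.5 tcp [0.4752 0.0053 0.1197] shift [0.0003 0.0021 0.0777] turn [-0.006  0.    -0.   ] q6 0.02
[305.35118518 208.86438555]
```

View pics/d.png

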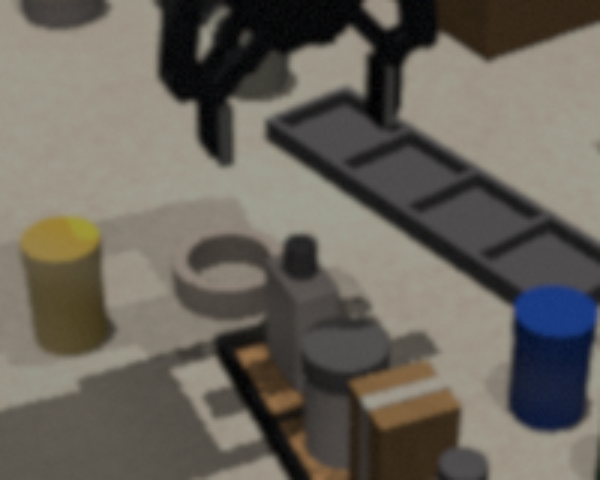

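The fingertips at crop (225,160) and (380,120) straddle the flask cap at (300,250), and they close along the tray's x. I'll descend and grip.

```bash
python3 -m jog '[[[0,0.002,0.01],[-0.005,0,0]],[[0,0.002,0.03],[-0.005,0,0]],[[0,0.002,0.055],[-0.005,0,0]],[[0,0.002,0.072],[-0.005,0,0]],[[0,0.002,0.078],[-0.005,0,0]]]'; python3 -m jog '[[[0,0,0],[0,0,0]],[[0,0,0],[0,0,0]],[[0,0,0],[0,0,0]],[[0,0,0],[0,0,0]],[[0,0,0],[0,0,0]]]' 0 40;python3 -m jog '[[[0,0,0],[0,0,0]],[[0,0,0],[0,0,0]],[[0,0,0],[0,0,0]],[[0,0,0],[0,0,0]],[[0,0,0],[0,0,0]]]'
```

```text
t: 3.05
tool_pos: [0.4787, 0.0045, 0.0436]
tool_rot: [2.393, 2.032, 0.003]
contact_force: [-0.2, -0.4, 0.7]
opening: 0.0858
grip_force: 0.0
t: 3.55
tool_pos: [0.4797, 0.0044, 0.0461]
tool_rot: [2.392, 2.031, 0.006]
contact_force: [-1.9, 0.1, 3.4]
opening: 0.0185
grip_force: 39.0
t: 4.05
tool_pos: [0.4797, 0.0044, 0.046]
tool_rot: [2.392, 2.031, 0.006]
contact_force: [-2.0, -0.1, 5.4]
opening: 0.0184
grip_force: 39.3
```

The opening reads 18 mm where 28 mm was expected, so I'll look before lifting.

```bash
python3 -c "
from h import *
d=optics.get_image('side');u,v=305,210;cv2.imwrite('pics/e.png',cv2.convertScaleAbs(cv2.resize(d['image'][v-60:v+70,u-80:u+80],None,fx=4,fy=4,interpolation=2),alpha=1.6))
print(ctrl.get_obs()['opening'],ctrl.get_obs()['contact_force'],ctrl.get_obs()['wrist_torque'])"
```

```text
0.01829622474874007 [-3.06465037  0.29516311  5.96747825] [0.09909781 0.50461264 0.02490924]
```

View pics/e.png

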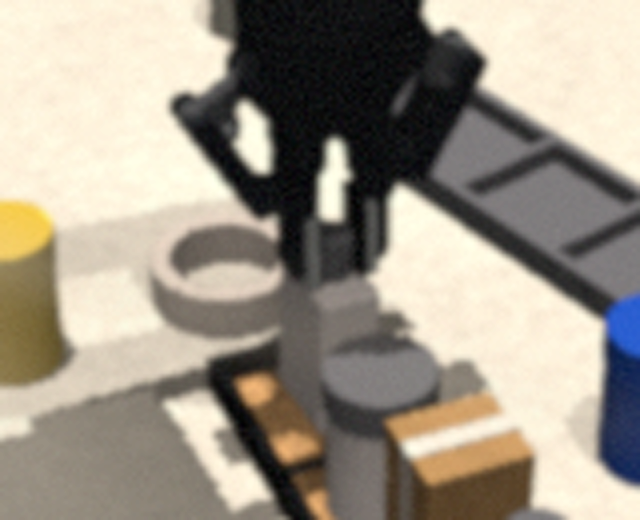

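The fingers are on the grey cap, with their tips at the flask's shoulder. That is higher than expected, so I'll check the heights by projection.

```bash
python3 -c "
from h import *
d=optics.get_image('side')
for z in(.046,.06,.07,.08,.09): print(z,proj(d,(.4797,.0044,z))[0].round(1))
for z in(.12,.133,.15,.165): print(z,proj(d,(.4752,.0053,z))[0].round(1))
print('tray cor',proj(d,tp([.4523,-.0973,-.1619],COR)).round(1))
print('pad+top of flask',proj(d,(.4768,.0053,.01))[0],proj(d,(.4768,.0053,.1))[0])
"
```

```text
0.046 [307.4 234. ]
0.06 [307.3 227.6]
0.07 [307.3 222.9]
0.08 [307.2 218.2]
0.09 [307.2 213.4]
0.12 [304.4 199.3]
0.133 [304.3 192.7]
0.15 [304.2 183.9]
0.165 [304. 176.]
tray cor [[312.  229.8]
 [394.4 339.1]
 [348.5 356.2]
 [273.4 240.6]]
pad+top of flask [305.95424697 250.38895997] [305.35118518 208.86438555]
```

The fingertips are really about 34 mm higher than the reported TCP: 0.080 against 0.046 here, and 0.165 against 0.133 before. x and y agree. I'll apply a z offset of −34 mm, reopen, go lower and re-grip on the body.

```bash
python3 -m jog '[[[0,0,0],[0,0,0]],[[0,0,0],[0,0,0]],[[0,0,0],[0,0,0]],[[0,0,0],[0,0,0]],[[0,0,0],[0,0,0]]]' 1 40;python3 -m jog '[[[0,0,0.005],[0,0,0]],[[0,0,0.012],[0,0,0]],[[0,0,0.02],[0,0,0]],[[0,0,0.027],[0,0,0]],[[0,0,0.03],[0,0,0]]]';  python3 -c "
from h import *
go(.4768,.0053,.012,-.162)
d=optics.get_image('side');u,v=305,210;cv2.imwrite('pics/f.png',cv2.convertScaleAbs(cv2.resize(d['image'][v-60:v+70,u-80:u+80],None,fx=4,fy=4,interpolation=2),alpha=1.6))"
```

```text
t: 4.65
tool_pos: [0.4793, 0.0044, 0.0449]
tool_rot: [2.392, 2.031, 0.005]
contact_force: [-0.1, -0.4, -1.0]
opening: 0.0851
grip_force: 0.0
t: 5.15
tool_pos: [0.4786, 0.0045, 0.0135]
tool_rot: [2.393, 2.032, 0.003]
contact_force: [-0.8, 0.4, 1.0]
opening: 0.0849
grip_force: 0.0
t 5.15 tcp [0.4786 0.0045 0.0135] shift [ 0.0005 -0.0019  0.0015] turn [ 0.003  0.    -0.001] q6 0.02
```

View pics/f.png

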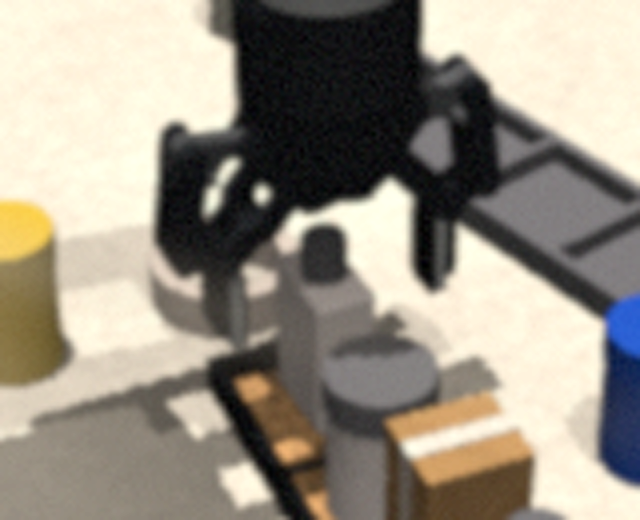

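The fingers now straddle the flask body, with tips at crop (237,345) and (435,285), and the gripper's body clears the cap. Gripping now, then a small test lift.

```bash
python3 -m jog '[[[0,0,0],[0,0,0]],[[0,0,0],[0,0,0]],[[0,0,0],[0,0,0]],[[0,0,0],[0,0,0]],[[0,0,0],[0,0,0]]]' 0 40;python3 -m jog '[[[0,0,0],[0,0,0]],[[0,0,0],[0,0,0]],[[0,0,-0.003],[0,0,0]],[[0,0,-0.01],[0,0,0]],[[0,0,-0.02],[0,0,0]]]'
```

```text
t: 5.7
tool_pos: [0.4798, 0.0043, 0.0154]
tool_rot: [2.392, 2.031, 0.005]
contact_force: [-0.5, -0.6, 2.2]
opening: 0.0272
grip_force: 44.2
t: 6.2
tool_pos: [0.4786, 0.0045, 0.0348]
tool_rot: [2.393, 2.032, 0.003]
contact_force: [-1.1, 0.1, -2.4]
opening: 0.0273
grip_force: 44.0
```

```bash
python3 -m jog '[[[0,0,-0.015],[0,0,0]],[[0,0,-0.04],[0,0,0]],[[0,0,-0.065],[0,0,0]],[[0,0,-0.085],[0,0,0]],[[0,0,-0.09],[0,0,0]]]'; python3 -c "
from h import *
go(.6586,.0011,.125,.073)"
```

```text
t: 6.7
tool_pos: [0.4811, 0.0042, 0.1288]
tool_rot: [2.388, 2.028, 0.012]
contact_force: [-0.1, -0.3, -1.3]
opening: 0.0275
grip_force: 43.9
t 6.7 tcp [0.4811 0.0042 0.1288] shift [0.0258 0.1756 0.0058] turn [ 0.011  0.001 -0.236] q6 0.02
```

```bash
python3 -m jog '[[[0.002,0.015,0],[0,0,-0.02]],[[0.006,0.045,0],[0,0,-0.07]],[[0.012,0.08,0],[0,0,-0.12]],[[0.017,0.115,0],[0,0,-0.17]],[[0.022,0.15,0.003],[0,0,-0.21]]]';python3 -m jog '[[[0,0.015,0],[0,0,-0.02]],[[0,0.022,0],[0,0,-0.024]],[[0,0.022,0],[0,0,-0.024]],[[0,0.022,0],[0,0,-0.024]],[[0,0.022,0],[0,0,-0.024]]]'; python3 -c "
from h import *
go(.6586,.0011,.0125,.073)"
```

```text
t: 7.2
tool_pos: [0.6317, 0.0019, 0.1222]
tool_rot: [2.164, 2.272, 0.004]
contact_force: [-0.3, 0.7, -0.4]
opening: 0.0279
grip_force: 43.9
t: 7.7
tool_pos: [0.6516, 0.0029, 0.1228]
tool_rot: [2.139, 2.296, 0.004]
contact_force: [0.3, -0.2, -0.9]
opening: 0.0273
grip_force: 43.9
t 7.7 tcp [0.6516 0.0029 0.1228] shift [-0.0022  0.0063  0.1103] turn [ 0.004  0.001 -0.002] q6 -0.18
```

```bash
python3 -m jog '[[[-0.001,0.003,0.01],[0,0,0]],[[-0.002,0.006,0.03],[0,0,0]],[[-0.002,0.006,0.055],[0,0,0]],[[-0.002,0.006,0.075],[0,0,0]],[[-0.002,0.006,0.08],[0,0,0]]]';python3 -m jog '[[[0,0,0],[0,0,0]],[[0,0,0],[0,0,0]]]'; python3 -c "
from h import *
go(.6586,.0011,.0115,.073)
d=optics.get_image('side');u,v=map(int,proj(d,(.6586,.0011,.03))[0]);print(u,v);cv2.imwrite('pics/g.png',cv2.convertScaleAbs(cv2.resize(d['image'][v-65:v+65,u-80:u+80],None,fx=4,fy=4,interpolation=2),alpha=1.6))"
```

```text
t: 8.2
tool_pos: [0.6562, 0.0014, 0.0389]
tool_rot: [-2.141, -2.298, 0.002]
contact_force: [-1.3, -0.7, -1.6]
opening: 0.0273
grip_force: 43.9
t: 8.4
tool_pos: [0.6598, 0.0011, 0.0441]
tool_rot: [2.137, 2.295, 0.006]
contact_force: [0.5, 0.1, -1.9]
opening: 0.0275
grip_force: 43.9
t 8.4 tcp [0.6598 0.0011 0.0441] shift [ 0.0002 -0.0015  0.0326] turn [ 0.007  0.002 -0.002] q6 -0.18
387 209
```

View pics/g.png

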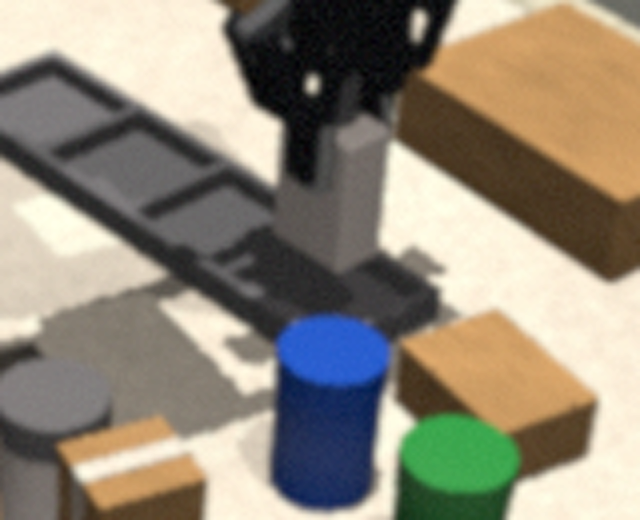

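The flask hangs upright over the rightmost bay, with its base near crop (330,250) against the projected bay centre at (320,260). Lowering gently.

```bash
python3 -m jog '[[[0,-0.001,0.006],[0,0,0]],[[0,-0.001,0.014],[0,0,0]],[[0,-0.001,0.022],[0,0,0]],[[0,-0.001,0.027],[0,0,0]],[[0,-0.001,0.029],[0,0,0]]]';python3 -m jog '[[[0,0,0],[0,0,0]],[[0,0,0.001],[0,0,0]],[[0,0,0.002],[0,0,0]],[[0,0,0.003],[0,0,0]],[[0,0,0.003],[0,0,0]]]'
```

```text
t: 8.95
tool_pos: [0.6573, 0.0012, 0.0124]
tool_rot: [2.139, 2.297, 0.002]
contact_force: [0.1, 0.1, -1.6]
opening: 0.0272
grip_force: 43.9
t: 9.45
tool_pos: [0.6586, 0.001, 0.0115]
tool_rot: [2.138, 2.295, 0.005]
contact_force: [-0.3, -0.8, 1.0]
opening: 0.027
grip_force: 44.2
```

```bash
python3 -m jog '[[[0,0,0.001],[0,0,0]],[[0,0,0.001],[0,0,0]],[[0,0,0.001],[0,0,0]]]';python3 -m jog '[[[0,0,0],[0,0,0]],[[0,0,0],[0,0,0]],[[0,0,0],[0,0,0]],[[0,0,0],[0,0,0]],[[0,0,0],[0,0,0]]]' 1;python3 -m jog '[[[0,0,-0.01],[0,0,0]],[[0,0,-0.03],[0,0,0]],[[0,0,-0.06],[0,0,0]],[[0,0,-0.09],[0,0,0]],[[0,0,-0.12],[0,0,0]]]';python3 -c "
from h import *
go(.4578,-.0633,.11,-.162)"
```

```text
t: 9.75
tool_pos: [0.6587, 0.0009, 0.0114]
tool_rot: [2.138, 2.296, 0.005]
contact_force: [-2.8, -1.0, 5.4]
opening: 0.0273
grip_force: 44.9
t: 10.25
tool_pos: [0.6582, 0.0011, 0.0097]
tool_rot: [2.138, 2.296, 0.004]
contact_force: [0.7, 0.4, -0.7]
opening: 0.085
grip_force: 0.0
t: 10.75
tool_pos: [0.6577, 0.0012, 0.1319]
tool_rot: [2.138, 2.295, 0.005]
contact_force: [0.6, 0.2, 0.3]
opening: 0.0851
grip_force: 0.0
t 10.75 tcp [0.6577 0.0012 0.1319] shift [-0.0501 -0.2041  0.0208] turn [0.006 0.001 0.233] q6 -0.18
```

```bash
python3 -m jog '[[[-0.005,-0.02,0],[0,0,0.03]],[[-0.015,-0.06,0],[0,0,0.08]],[[-0.025,-0.1,0],[0,0,0.13]],[[-0.036,-0.145,0.005],[0,0,0.18]],[[-0.044,-0.18,0.01],[0,0,0.22]]]';python3 -m jog '[[[0,-0.018,0.01],[0,0,0.013]],[[0,-0.018,0.01],[0,0,0.013]],[[0,-0.018,0.01],[0,0,0.013]],[[0,-0.018,0.01],[0,0,0.013]]]'; python3 -c "
from h import *
go(.4578,-.0633,.012,-.162)"
```

```text
t: 11.25
tool_pos: [0.4796, -0.056, 0.1196]
tool_rot: [2.379, 2.045, 0.005]
contact_force: [0.3, 0.3, -0.5]
opening: 0.0854
grip_force: 0.0
t: 11.65
tool_pos: [0.465, -0.053, 0.1103]
tool_rot: [2.389, 2.031, 0.007]
contact_force: [-0.2, -0.4, 0.4]
opening: 0.0851
grip_force: 0.0
t 11.65 tcp [ 0.465  -0.053   0.1103] shift [-0.0113 -0.0062  0.0982] turn [0.007 0.    0.001] q6 -0.11
```

```bash
python3 -m jog '[[[-0.006,-0.003,0.01],[0,0,0]],[[-0.011,-0.006,0.02],[0,0,0]],[[-0.011,-0.006,0.03],[0,0,0]],[[-0.011,-0.006,0.03],[0,0,0]],[[-0.011,-0.006,0.03],[0,0,0]]]'; python3 -c "
from h import *
go(.4578,-.0633,.012,-.162)"
```

```text
t: 12.15
tool_pos: [0.4556, -0.0626, 0.0782]
tool_rot: [2.392, 2.033, 0.004]
contact_force: [-0.7, -0.3, -0.4]
opening: 0.0857
grip_force: 0.0
t 12.15 tcp [ 0.4556 -0.0626  0.0782] shift [-0.0003  0.0021  0.0662] turn [ 0.004 -0.    -0.   ] q6 -0.14
```

```bash
python3 -m jog '[[[0,0.001,0.01],[0,0,0]],[[0,0.001,0.03],[0,0,0]],[[0,0.001,0.05],[0,0,0]],[[0,0.001,0.062],[0,0,0]],[[0,0.001,0.066],[0,0,0]]]'; python3 -m jog '[[[0,0,0],[0,0,0]],[[0,0,0],[0,0,0]],[[0,0,0],[0,0,0]],[[0,0,0],[0,0,0]],[[0,0,0],[0,0,0]]]' 0 40;python3 -m jog '[[[0,0,0],[0,0,0]],[[0,0,-0.002],[0,0,0]],[[0,0,-0.01],[0,0,0]],[[0,0,-0.02],[0,0,0]],[[0,0,-0.02],[0,0,0]]]'
```

```text
t: 12.65
tool_pos: [0.4562, -0.0625, 0.0112]
tool_rot: [2.393, 2.034, 0.003]
contact_force: [-0.5, 0.3, 0.6]
opening: 0.0851
grip_force: 0.0
t: 13.15
tool_pos: [0.4585, -0.0633, 0.0143]
tool_rot: [2.389, 2.031, 0.007]
contact_force: [1.4, 0.8, 5.2]
opening: 0.0473
grip_force: 41.2
t: 13.65
tool_pos: [0.4583, -0.0633, 0.0346]
tool_rot: [2.389, 2.03, 0.007]
contact_force: [0.5, 0.5, -1.6]
opening: 0.0469
grip_force: 41.4
```

Jar gripped at 47 mm. Lifting and carrying it over.

```bash
python3 -m jog '[[[0,0,-0.015],[0,0,0]],[[0,0,-0.04],[0,0,0]],[[0,0,-0.065],[0,0,0]],[[0,0,-0.085],[0,0,0]],[[0,0,-0.09],[0,0,0]]]';python3 -m jog '[[[0,0,0],[0,0,0]]]'; python3 -c "
from h import *
go(.6535,.0709,.125,.073)"
```

```text
t: 14.15
tool_pos: [0.4584, -0.0633, 0.1258]
tool_rot: [2.388, 2.029, 0.009]
contact_force: [0.8, 0.2, -1.8]
opening: 0.0471
grip_force: 41.6
t: 14.25
tool_pos: [0.4573, -0.063, 0.1236]
tool_rot: [2.39, 2.031, 0.007]
contact_force: [-0.4, -0.1, -1.8]
opening: 0.0466
grip_force: 41.6
t 14.25 tcp [ 0.4573 -0.063   0.1236] shift [ 0.1638  0.1721 -0.0003] turn [ 0.007  0.001 -0.235] q6 -0.14
```

```bash
python3 -m jog '[[[0.012,0.013,0],[0,0,-0.02]],[[0.035,0.036,0],[0,0,-0.06]],[[0.06,0.063,0],[0,0,-0.1]],[[0.085,0.09,0],[0,0,-0.14]],[[0.11,0.117,0],[0,0,-0.17]]]'; python3 -c "
from h import *
go(.6535,.0709,.125,.073)"
```

```text
t: 14.75
tool_pos: [0.5898, 0.0278, 0.1209]
tool_rot: [2.21, 2.231, 0.001]
contact_force: [0.0, -0.4, -1.6]
opening: 0.0469
grip_force: 41.8
t 14.75 tcp [0.5898 0.0278 0.1209] shift [ 0.0425  0.0641 -0.004 ] turn [ 0.001  0.001 -0.064] q6 -0.09
```

```bash
python3 -m jog '[[[0.018,0.022,-0.002],[0,0,-0.03]],[[0.032,0.04,-0.003],[0,0,-0.06]],[[0.037,0.05,-0.003],[0,0,-0.064]],[[0.037,0.055,-0.003],[0,0,-0.064]],[[0.037,0.055,-0.003],[0,0,-0.064]]]';python3 -m jog '[[[0,0,0],[0,0,0]],[[0,0,0],[0,0,0]]]'; python3 -c "
from h import *
go(.6535,.0709,.0125,.073)"
```

```text
t: 15.25
tool_pos: [0.6441, 0.0637, 0.1255]
tool_rot: [2.139, 2.297, 0.002]
contact_force: [-0.2, -0.4, -1.7]
opening: 0.0469
grip_force: 41.8
t: 15.45
tool_pos: [0.644, 0.0636, 0.1266]
tool_rot: [2.139, 2.296, 0.004]
contact_force: [-0.8, 0.5, -2.5]
opening: 0.0468
grip_force: 41.8
t 15.45 tcp [0.644  0.0636 0.1266] shift [0.0068 0.0095 0.1142] turn [ 0.004  0.001 -0.002] q6 -0.09
```

```bash
python3 -m jog '[[[0.005,0.006,0.01],[0,0,0]],[[0.007,0.009,0.03],[0,0,0]],[[0.007,0.009,0.055],[0,0,0]],[[0.007,0.009,0.075],[0,0,0]],[[0.007,0.009,0.08],[0,0,0]]]';python3 -m jog '[[[0,0,0],[0,0,0]],[[0,0,0],[0,0,0]]]'; python3 -c "
from h import *
go(.6535,.0709,.0105,.073)"
```

```text
t: 15.95
tool_pos: [0.6509, 0.072, 0.0427]
tool_rot: [-2.14, -2.299, 0.002]
contact_force: [-0.9, -0.7, -1.7]
opening: 0.0469
grip_force: 41.8
t: 16.15
tool_pos: [0.6544, 0.0719, 0.0479]
tool_rot: [2.136, 2.296, 0.006]
contact_force: [-1.1, -0.2, -1.6]
opening: 0.0468
grip_force: 41.8
t 16.15 tcp [0.6544 0.0719 0.0479] shift [-0.0009 -0.0012  0.0374] turn [ 0.007  0.001 -0.001] q6 -0.07
```

```bash
python3 -m jog '[[[-0.001,-0.001,0.008],[0,0,0]],[[-0.001,-0.001,0.017],[0,0,0]],[[-0.001,-0.001,0.026],[0,0,0]],[[-0.001,-0.001,0.032],[0,0,0]],[[-0.001,-0.001,0.034],[0,0,0]]]';python3 -m jog '[[[0,0,0],[0,0,0]],[[0,0,0.001],[0,0,0]],[[0,0,0.002],[0,0,0]],[[0,0,0.003],[0,0,0]],[[0,0,0.003],[0,0,0]]]'
```

```text
t: 16.65
tool_pos: [0.6517, 0.0707, 0.0111]
tool_rot: [2.138, 2.298, 0.002]
contact_force: [0.1, -0.5, -1.8]
opening: 0.0465
grip_force: 41.8
t: 17.15
tool_pos: [0.6532, 0.0708, 0.0104]
tool_rot: [2.137, 2.296, 0.005]
contact_force: [-0.5, -0.4, -0.3]
opening: 0.047
grip_force: 41.9
```

Contact is just beginning, so I'll ease it down a little more.

```bash
python3 -m jog '[[[0,0,0.001],[0,0,0]],[[0,0,0.001],[0,0,0]],[[0,0,0.001],[0,0,0]]]'
```

```text
t: 17.45
tool_pos: [0.6533, 0.0707, 0.0103]
tool_rot: [2.137, 2.297, 0.005]
contact_force: [-2.5, -0.2, 5.4]
opening: 0.0467
grip_force: 42.4
```

```bash
python3 -m jog '[[[0,0,0],[0,0,0]],[[0,0,0],[0,0,0]],[[0,0,0],[0,0,0]],[[0,0,0],[0,0,0]],[[0,0,0],[0,0,0]]]' 1;python3 -m jog '[[[0,0,-0.01],[0,0,0]],[[0,0,-0.03],[0,0,0]],[[0,0,-0.06],[0,0,0]],[[0,0,-0.09],[0,0,0]],[[0,0,-0.12],[0,0,0]]]';python3 -c "
from h import *
go(.4475,-.1334,.11,-.162)"
```

```text
t: 17.95
tool_pos: [0.6527, 0.0707, 0.0086]
tool_rot: [2.137, 2.297, 0.004]
contact_force: [-0.3, -0.5, -0.2]
opening: 0.0852
grip_force: 0.0
t: 18.45
tool_pos: [0.6523, 0.0709, 0.1308]
tool_rot: [2.137, 2.297, 0.005]
contact_force: [0.5, -0.1, -0.8]
opening: 0.0852
grip_force: 0.0
t 18.45 tcp [0.6523 0.0709 0.1308] shift [-0.189  -0.219   0.0198] turn [0.006 0.001 0.234] q6 -0.08
```

```bash
python3 -m jog '[[[-0.015,-0.018,0],[0,0,0.03]],[[-0.045,-0.053,0],[0,0,0.08]],[[-0.078,-0.09,0],[0,0,0.13]],[[-0.11,-0.128,0.005],[0,0,0.18]],[[-0.143,-0.166,0.005],[0,0,0.22]]]';python3 -c "
from h import *
go(.4475,-.1334,.115,-.162)"
```

```text
t: 18.95
tool_pos: [0.4956, -0.0844, 0.1234]
tool_rot: [2.377, 2.047, 0.005]
contact_force: [-0.4, -0.6, -0.1]
opening: 0.0853
grip_force: 0.0
t 18.95 tcp [ 0.4956 -0.0844  0.1234] shift [-0.0556 -0.0403  0.0082] turn [0.005 0.    0.013] q6 -0.17
```

```bash
python3 -m jog '[[[-0.025,-0.018,0.005],[0,0,0.013]],[[-0.045,-0.03,0.005],[0,0,0.013]],[[-0.05,-0.035,0.005],[0,0,0.013]],[[-0.05,-0.035,0.005],[0,0,0.013]],[[-0.05,-0.035,0.005],[0,0,0.013]]]';python3 -c "
from h import *
go(.4475,-.1334,.015,-.162)"
```

```text
t: 19.45
tool_pos: [0.4559, -0.1274, 0.1186]
tool_rot: [2.389, 2.033, 0.006]
contact_force: [0.8, 0.1, 0.4]
opening: 0.0856
grip_force: 0.0
t 19.45 tcp [ 0.4559 -0.1274  0.1186] shift [-0.0073 -0.008   0.1036] turn [ 0.006 -0.     0.001] q6 -0.27
```

```bash
python3 -m jog '[[[-0.005,-0.005,0.01],[0,0,0]],[[-0.007,-0.008,0.02],[0,0,0]],[[-0.007,-0.008,0.03],[0,0,0]],[[-0.007,-0.008,0.03],[0,0,0]],[[-0.007,-0.008,0.03],[0,0,0]]]';python3 -c "
from h import *
go(.4475,-.1334,.015,-.162)"
```

```text
t: 19.95
tool_pos: [0.446, -0.1331, 0.0872]
tool_rot: [2.391, 2.034, 0.004]
contact_force: [-0.3, 0.1, -0.0]
opening: 0.0852
grip_force: 0.0
t 19.95 tcp [ 0.446  -0.1331  0.0872] shift [-0.0001  0.0013  0.0722] turn [ 0.004 -0.     0.001] q6 -0.29
```

```bash
python3 -m jog '[[[0,0.001,0.01],[0,0,0]],[[0,0.001,0.03],[0,0,0]],[[0,0.001,0.05],[0,0,0]],[[0,0.001,0.068],[0,0,0]],[[0,0.001,0.072],[0,0,0]]]'; python3 -m jog '[[[0,0,0],[0,0,0]],[[0,0,0],[0,0,0]],[[0,0,0],[0,0,0]],[[0,0,0],[0,0,0]],[[0,0,0],[0,0,0]]]' 0 40;python3 -m jog '[[[0,0,0],[0,0,0]],[[0,0,-0.002],[0,0,0]],[[0,0,-0.01],[0,0,0]],[[0,0,-0.02],[0,0,0]],[[0,0,-0.02],[0,0,0]]]'
```

```text
t: 20.45
tool_pos: [0.446, -0.1328, 0.0135]
tool_rot: [-2.393, -2.036, -0.002]
contact_force: [0.3, -0.1, -0.5]
opening: 0.0853
grip_force: 0.0
t: 20.95
tool_pos: [0.4488, -0.1342, 0.0174]
tool_rot: [2.388, 2.032, 0.007]
contact_force: [-0.2, 0.5, 5.3]
opening: 0.0435
grip_force: 41.4
t: 21.45
tool_pos: [0.4488, -0.1342, 0.0378]
tool_rot: [2.388, 2.031, 0.007]
contact_force: [1.1, -0.3, -1.2]
opening: 0.0432
grip_force: 41.0
```

Carton gripped at 43 mm. Its grasp z was 0.0174, so it should seat at about 0.0134 in the display tray.

```bash
python3 -m jog '[[[0,0,-0.015],[0,0,0]],[[0,0,-0.04],[0,0,0]],[[0,0,-0.065],[0,0,0]],[[0,0,-0.085],[0,0,0]],[[0,0,-0.092],[0,0,0]]]';python3 -m jog '[[[0,0,0],[0,0,0]]]'; python3 -c "
from h import *
go(.6484,.1407,.13,.073)"
```

```text
t: 21.95
tool_pos: [0.4485, -0.1342, 0.1307]
tool_rot: [2.387, 2.03, 0.008]
contact_force: [0.5, -0.1, -0.7]
opening: 0.0436
grip_force: 41.0
t: 22.05
tool_pos: [0.4478, -0.1339, 0.129]
tool_rot: [2.388, 2.032, 0.007]
contact_force: [-0.2, -0.2, -1.3]
opening: 0.0436
grip_force: 41.0
t 22.05 tcp [ 0.4478 -0.1339  0.129 ] shift [ 3.032e-01  1.540e-01 -1.000e-04] turn [ 0.007  0.002 -0.234] q6 -0.29
```

```bash
python3 -m jog '[[[0.016,0.008,0],[0,0,-0.015]],[[0.05,0.025,0],[0,0,-0.045]],[[0.09,0.045,0],[0,0,-0.075]],[[0.13,0.066,0],[0,0,-0.105]],[[0.165,0.084,0],[0,0,-0.13]]]'; python3 -c "
from h import *
go(.6484,.1407,.13,.073)"
```

```text
t: 22.55
tool_pos: [0.5563, 0.0177, 0.1262]
tool_rot: [2.253, 2.187, 0.002]
contact_force: [0.2, -1.2, -0.7]
opening: 0.0434
grip_force: 41.0
t 22.55 tcp [0.5563 0.0177 0.1262] shift [ 0.1256  0.0884 -0.0037] turn [ 0.002  0.    -0.102] q6 -0.07
```

```bash
python3 -m jog '[[[0.03,0.02,-0.003],[0,0,-0.03]],[[0.06,0.042,-0.003],[0,0,-0.06]],[[0.09,0.064,-0.003],[0,0,-0.09]],[[0.11,0.08,-0.003],[0,0,-0.102]],[[0.118,0.084,-0.003],[0,0,-0.102]]]';python3 -m jog '[[[0,0,0],[0,0,0]],[[0,0,0],[0,0,0]],[[0,0,0],[0,0,0]]]'; python3 -c "
from h import *
go(.6484,.1407,.0145,.073)"
```

```text
t: 23.05
tool_pos: [0.644, 0.1329, 0.1291]
tool_rot: [2.138, 2.299, 0.001]
contact_force: [-0.4, -0.6, -1.4]
opening: 0.0433
grip_force: 41.2
t: 23.35
tool_pos: [0.6433, 0.1301, 0.1312]
tool_rot: [2.14, 2.295, 0.003]
contact_force: [0.1, -0.4, -0.9]
opening: 0.0435
grip_force: 41.2
t 23.35 tcp [0.6433 0.1301 0.1312] shift [0.0104 0.0054 0.1167] turn [ 0.004  0.001 -0.003] q6 0.02
```

```bash
python3 -m jog '[[[0.007,0.004,0.01],[0,0,0]],[[0.01,0.005,0.03],[0,0,0]],[[0.01,0.005,0.055],[0,0,0]],[[0.01,0.005,0.075],[0,0,0]],[[0.01,0.005,0.08],[0,0,0]]]';python3 -m jog '[[[0,0,0],[0,0,0]],[[0,0,0],[0,0,0]]]'; python3 -c "
from h import *
go(.6484,.1407,.0135,.073)"
```

```text
t: 23.85
tool_pos: [0.6461, 0.141, 0.0477]
tool_rot: [2.142, 2.298, -0.003]
contact_force: [-0.5, 0.4, -0.3]
opening: 0.0433
grip_force: 41.2
t: 24.05
tool_pos: [0.6496, 0.1414, 0.0529]
tool_rot: [2.138, 2.295, 0.006]
contact_force: [0.1, 0.2, -0.8]
opening: 0.0434
grip_force: 41.2
t 24.05 tcp [0.6496 0.1414 0.0529] shift [-0.0006 -0.0015  0.0394] turn [ 0.007  0.001 -0.002] q6 0.03
```

```bash
python3 -m jog '[[[0,-0.001,0.008],[0,0,0]],[[0,-0.001,0.018],[0,0,0]],[[0,-0.001,0.028],[0,0,0]],[[0,-0.001,0.034],[0,0,0]],[[0,-0.001,0.036],[0,0,0]]]';python3 -m jog '[[[0,0,0],[0,0,0]],[[0,0,0.001],[0,0,0]],[[0,0,0.002],[0,0,0]],[[0,0,0.003],[0,0,0]],[[0,0,0.003],[0,0,0]]]';python3 -m jog '[[[0,0,0.001],[0,0,0]],[[0,0,0.001],[0,0,0]],[[0,0,0.001],[0,0,0]]]'
```

```text
t: 24.55
tool_pos: [0.6469, 0.1412, 0.014]
tool_rot: [2.139, 2.297, 0.001]
contact_force: [-0.0, 0.3, -0.8]
opening: 0.0436
grip_force: 41.2
t: 25.05
tool_pos: [0.6484, 0.1414, 0.0134]
tool_rot: [2.138, 2.295, 0.005]
contact_force: [-0.2, 0.7, 1.5]
opening: 0.0434
grip_force: 41.2
t: 25.35
tool_pos: [0.6485, 0.1414, 0.0134]
tool_rot: [2.138, 2.296, 0.005]
contact_force: [-2.5, -0.5, 6.6]
opening: 0.0435
grip_force: 41.9
```

```bash
python3 -m jog '[[[0,0,0],[0,0,0]],[[0,0,0],[0,0,0]],[[0,0,0],[0,0,0]],[[0,0,0],[0,0,0]],[[0,0,0],[0,0,0]]]' 1;python3 -m jog '[[[0,0,-0.01],[0,0,0]],[[0,0,-0.03],[0,0,0]],[[0,0,-0.06],[0,0,0]],[[0,0,-0.09],[0,0,0]],[[0,0,-0.12],[0,0,0]]]';python3 -c "
from h import *
go(.4335,-.196,.12,-.162)"
```

```text
t: 25.85
tool_pos: [0.6479, 0.1413, 0.0115]
tool_rot: [2.138, 2.296, 0.004]
contact_force: [-0.1, -0.1, -0.3]
opening: 0.0851
grip_force: 0.0
t: 26.35
tool_pos: [0.6474, 0.1414, 0.1337]
tool_rot: [2.138, 2.296, 0.005]
contact_force: [0.5, -0.0, 0.2]
opening: 0.0858
grip_force: 0.0
t 26.35 tcp [0.6474 0.1414 0.1337] shift [-0.3214 -0.2374  0.0128] turn [0.006 0.    0.233] q6 0.03
```

```bash
python3 -m jog '[[[-0.02,-0.015,0],[0,0,0.02]],[[-0.055,-0.04,0],[0,0,0.05]],[[-0.09,-0.067,0],[0,0,0.08]],[[-0.128,-0.094,0],[0,0,0.11]],[[-0.165,-0.122,0],[0,0,0.14]]]';python3 -c "
from h import *
go(.4335,-.196,.12,-.162)"
```

```text
t: 26.85
tool_pos: [0.5366, -0.0331, 0.1323]
tool_rot: [2.293, 2.139, 0.006]
contact_force: [0.7, -0.3, 0.6]
opening: 0.0853
grip_force: 0.0
t 26.85 tcp [ 0.5366 -0.0331  0.1323] shift [-0.1697 -0.0916  0.0119] turn [0.006 0.001 0.092] q6 -0.13
```

```bash
python3 -m jog '[[[-0.04,-0.021,0],[0,0,0.03]],[[-0.08,-0.042,0.003],[0,0,0.06]],[[-0.12,-0.065,0.006],[0,0,0.09]],[[-0.15,-0.081,0.01],[0,0,0.092]],[[-0.162,-0.087,0.01],[0,0,0.092]]]';python3 -m jog '[[[0,0,0],[0,0,0]],[[0,0,0],[0,0,0]],[[0,0,0],[0,0,0]]]';python3 -c "
from h import *
go(.4335,-.196,.012,-.162)
d=optics.get_image('top');im=cv2.convertScaleAbs(d['image'][90:330,130:490],alpha=1.5);cv2.imwrite('pics/h.png',cv2.resize(im,None,fx=2.2,fy=2.2))"
```

```text
t: 27.35
tool_pos: [0.438, -0.1894, 0.1213]
tool_rot: [2.393, 2.029, 0.005]
contact_force: [0.9, 0.7, -0.3]
opening: 0.0854
grip_force: 0.0
t: 27.65
tool_pos: [0.4403, -0.1865, 0.1214]
tool_rot: [2.388, 2.035, 0.006]
contact_force: [-0.7, -0.0, -0.7]
opening: 0.0856
grip_force: 0.0
t 27.65 tcp [ 0.4403 -0.1865  0.1214] shift [-0.0105 -0.0059  0.1093] turn [ 0.006 -0.     0.003] q6 -0.4
```

View pics/h.png

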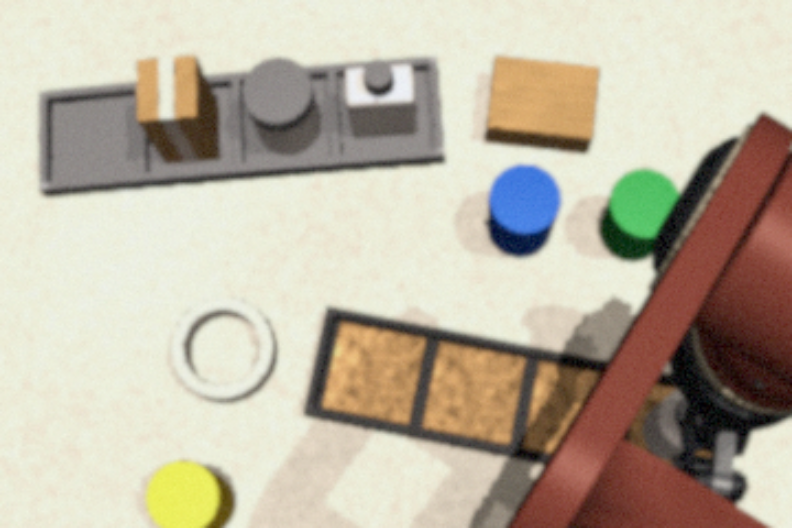

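Carton (168,90), jar (280,95) and flask (380,90) stand upright in the second-left, second-right and rightmost bays. Now the bottle.

```bash
python3 -m jog '[[[-0.006,-0.004,0.005],[0,0,0]],[[-0.01,-0.006,0.01],[0,0,0]],[[-0.01,-0.006,0.02],[0,0,0]],[[-0.01,-0.006,0.025],[0,0,0]],[[-0.01,-0.006,0.025],[0,0,0]]]';python3 -m jog '[[[0,0,0],[0,0,0]],[[0,0,0],[0,0,0]]]';python3 -c "
from h import *
go(.4335,-.1965,.0115,-.162)
d=optics.get_image('side');u,v=map(int,proj(d,(.4335,-.196,.1))[0]);im=cv2.convertScaleAbs(d['image'][v-65:v+65,u-80:u+80],alpha=1.6);cv2.imwrite('pics/i.png',cv2.resize(im,None,fx=4,fy=4))"
```

```text
t: 28.2
tool_pos: [0.4311, -0.1958, 0.0943]
tool_rot: [2.392, 2.035, 0.004]
contact_force: [0.1, 0.4, -0.1]
opening: 0.0858
grip_force: 0.0
t: 28.4
tool_pos: [0.4323, -0.1965, 0.0962]
tool_rot: [2.39, 2.033, 0.005]
contact_force: [-0.8, 0.3, -0.4]
opening: 0.0852
grip_force: 0.0
t 28.4 tcp [ 0.4323 -0.1965  0.0962] shift [0.0002 0.0007 0.0847] turn [0.005 0.    0.001] q6 -0.42
```

View pics/i.png

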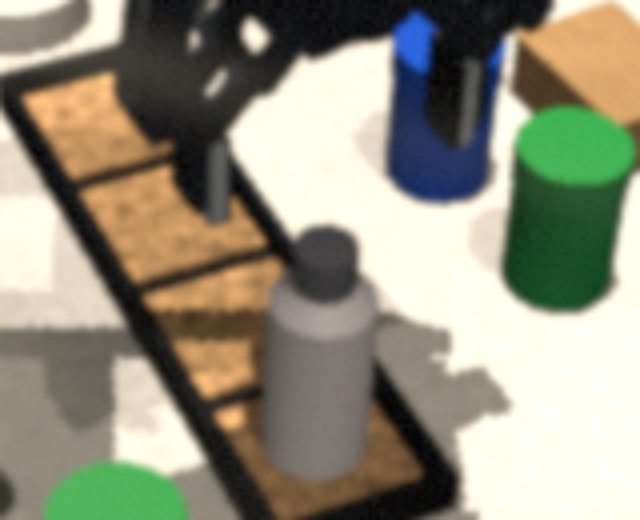

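The fingertips at (215,215) and (462,140) straddle the bottle cap at (325,250). Descending and gripping.

```bash
python3 -m jog '[[[0,0,0.01],[0,0,0]],[[0,0,0.03],[0,0,0]],[[0,0,0.055],[0,0,0]],[[0,0,0.077],[0,0,0]],[[0,0.001,0.083],[0,0,0]]]'; python3 -m jog '[[[0,0,0],[0,0,0]],[[0,0,0],[0,0,0]],[[0,0,0],[0,0,0]],[[0,0,0],[0,0,0]],[[0,0,0],[0,0,0]]]' 0 40;python3 -m jog '[[[0,0,0],[0,0,0]],[[0,0,-0.002],[0,0,0]],[[0,0,-0.01],[0,0,0]],[[0,0,-0.02],[0,0,0]],[[0,0,-0.02],[0,0,0]]]'
```

```text
t: 28.95
tool_pos: [0.4312, -0.1951, 0.0097]
tool_rot: [-2.392, -2.035, -0.003]
contact_force: [-0.5, -0.3, -0.2]
opening: 0.0857
grip_force: 0.0
t: 29.45
tool_pos: [0.4344, -0.1973, 0.0145]
tool_rot: [2.388, 2.032, 0.006]
contact_force: [-2.2, 0.8, 5.6]
opening: 0.0392
grip_force: 40.4
t: 29.95
tool_pos: [0.4345, -0.1973, 0.0348]
tool_rot: [2.388, 2.031, 0.007]
contact_force: [0.7, -0.6, -1.6]
opening: 0.0392
grip_force: 40.5
```

```bash
python3 -m jog '[[[0,0,-0.015],[0,0,0]],[[0,0,-0.04],[0,0,0]],[[0,0,-0.07],[0,0,0]],[[0,0,-0.095],[0,0,0]],[[0,0,-0.105],[0,0,0]]]';python3 -m jog '[[[0,0,0],[0,0,0]]]'; python3 -c "
from h import *
go(.6433,.2105,.138,.073)"
```

```text
t: 30.45
tool_pos: [0.4343, -0.1974, 0.1411]
tool_rot: [2.386, 2.03, 0.007]
contact_force: [-0.0, -0.1, -1.5]
opening: 0.0394
grip_force: 40.8
t: 30.55
tool_pos: [0.4338, -0.1971, 0.1396]
tool_rot: [2.387, 2.031, 0.007]
contact_force: [0.5, -0.2, -3.1]
opening: 0.0393
grip_force: 40.7
t 30.55 tcp [ 0.4338 -0.1971  0.1396] shift [0.4359 0.1414 0.0021] turn [ 0.008  0.002 -0.234] q6 -0.42
```

```bash
python3 -m jog '[[[0.015,0.005,0],[0,0,-0.01]],[[0.048,0.015,0],[0,0,-0.03]],[[0.086,0.028,0],[0,0,-0.05]],[[0.124,0.04,0],[0,0,-0.07]],[[0.162,0.053,0],[0,0,-0.09]]]'; python3 -c "
from h import *
go(.6433,.2105,.138,.073)"
```

```text
t: 31.05
tool_pos: [0.5103, -0.0434, 0.1357]
tool_rot: [2.298, 2.141, 0.002]
contact_force: [0.5, -1.7, -1.6]
opening: 0.0392
grip_force: 40.7
t 31.05 tcp [ 0.5103 -0.0434  0.1357] shift [ 0.2626  0.1148 -0.0021] turn [ 0.002  0.    -0.144] q6 -0.16
```

```bash
python3 -m jog '[[[0.038,0.016,0],[0,0,-0.02]],[[0.076,0.033,-0.002],[0,0,-0.04]],[[0.114,0.05,-0.002],[0,0,-0.06]],[[0.148,0.065,-0.002],[0,0,-0.08]],[[0.178,0.078,-0.002],[0,0,-0.1]]]'; python3 -c "
from h import *
go(.6433,.2105,.138,.073)"
```

```text
t: 31.55
tool_pos: [0.6008, 0.1287, 0.1375]
tool_rot: [2.186, 2.254, -0.0]
contact_force: [0.4, -1.2, -2.4]
opening: 0.039
grip_force: 40.7
t 31.55 tcp [0.6008 0.1287 0.1375] shift [ 0.0804  0.045  -0.0006] turn [ 0.001  0.001 -0.042] q6 0.06
```

```bash
python3 -m jog '[[[0.025,0.015,0],[0,0,-0.015]],[[0.047,0.028,0],[0,0,-0.03]],[[0.063,0.038,0],[0,0,-0.042]],[[0.071,0.042,0],[0,0,-0.042]],[[0.073,0.043,0],[0,0,-0.042]]]';python3 -m jog '[[[0,0,0],[0,0,0]],[[0,0,0],[0,0,0]],[[0,0,0],[0,0,0]]]'; python3 -c "
from h import *
go(.6433,.2105,.0115,.073)"
```

```text
t: 32.05
tool_pos: [0.6415, 0.2015, 0.1384]
tool_rot: [2.139, 2.298, 0.0]
contact_force: [-0.6, 0.1, -2.9]
opening: 0.0387
grip_force: 40.8
t: 32.35
tool_pos: [0.6422, 0.2003, 0.1407]
tool_rot: [2.139, 2.295, 0.004]
contact_force: [0.4, -0.0, -2.3]
opening: 0.0392
grip_force: 40.8
t 32.35 tcp [0.6422 0.2003 0.1407] shift [0.0102 0.0012 0.1292] turn [ 0.005  0.001 -0.003] q6 0.12
```

```bash
python3 -m jog '[[[0.007,0.001,0.01],[0,0,0]],[[0.01,0.001,0.03],[0,0,0]],[[0.01,0.001,0.055],[0,0,0]],[[0.01,0.001,0.08],[0,0,0]],[[0.01,0.001,0.09],[0,0,0]]]';python3 -m jog '[[[0,0,0],[0,0,0]],[[0,0,0],[0,0,0]]]'; python3 -c "
from h import *
go(.6433,.2105,.0105,.073)"
```

```text
t: 32.85
tool_pos: [0.6406, 0.2108, 0.0466]
tool_rot: [2.141, 2.298, -0.003]
contact_force: [0.0, -0.9, -2.5]
opening: 0.0386
grip_force: 40.7
t: 33.05
tool_pos: [0.6437, 0.2113, 0.0515]
tool_rot: [2.138, 2.295, 0.006]
contact_force: [-0.1, -0.1, -1.8]
opening: 0.0393
grip_force: 40.7
t 33.05 tcp [0.6437 0.2113 0.0515] shift [-0.0007 -0.0007  0.041 ] turn [ 0.006  0.001 -0.002] q6 0.14
```

```bash
python3 -m jog '[[[-0.001,0,0.008],[0,0,0]],[[-0.001,0,0.018],[0,0,0]],[[-0.001,0,0.028],[0,0,0]],[[-0.001,0,0.035],[0,0,0]],[[-0.001,0,0.0375],[0,0,0]]]';python3 -m jog '[[[0,0,0],[0,0,0]],[[0,0,0.001],[0,0,0]],[[0,0,0.002],[0,0,0]],[[0,0,0.003],[0,0,0]],[[0,0,0.003],[0,0,0]]]';python3 -m jog '[[[0,0,0.001],[0,0,0]],[[0,0,0.001],[0,0,0]],[[0,0,0.001],[0,0,0]]]'
```

```text
t: 33.55
tool_pos: [0.6422, 0.2098, 0.0112]
tool_rot: [2.139, 2.297, 0.001]
contact_force: [0.1, 0.1, -2.1]
opening: 0.0391
grip_force: 40.8
t: 34.05
tool_pos: [0.6438, 0.2102, 0.0107]
tool_rot: [2.138, 2.295, 0.006]
contact_force: [-0.3, 0.4, -1.2]
opening: 0.0392
grip_force: 40.8
t: 34.35
tool_pos: [0.6439, 0.2102, 0.0106]
tool_rot: [2.138, 2.296, 0.005]
contact_force: [-2.9, -0.7, 5.7]
opening: 0.0395
grip_force: 41.4
```

```bash
python3 -m jog '[[[0,0,0],[0,0,0]],[[0,0,0],[0,0,0]],[[0,0,0],[0,0,0]],[[0,0,0],[0,0,0]],[[0,0,0],[0,0,0]]]' 1;python3 -m jog '[[[0,0,-0.01],[0,0,0]],[[0,0,-0.03],[0,0,0]],[[0,0,-0.06],[0,0,0]],[[0,0,-0.1],[0,0,0]],[[0,0,-0.14],[0,0,0]]]';python3 -m jog '[[[0,-0.03,0],[0,0,0]],[[0,-0.07,0],[0,0,0]],[[0,-0.11,0],[0,0,0]],[[0,-0.15,0],[0,0,0]],[[0,-0.19,0],[0,0,0]]]';python3 -m jog '[[[0.03,0,0],[0,0,0]],[[0.07,0,0],[0,0,0]],[[0.11,0,0],[0,0,0]],[[0.11,0,0],[0,0,0]],[[0.11,0,0],[0,0,0]]]';python3 -c "
from h import *
d=optics.get_image('top');im=cv2.convertScaleAbs(d['image'][90:330,130:490],alpha=1.5);e=optics.get_image('side');im2=cv2.convertScaleAbs(e['image'][110:260,270:450],alpha=1.5)
cv2.imwrite('pics/j.png',np.hstack([cv2.resize(im,(450,300)),cv2.resize(im2,(350,300))]))"
```

```text
t: 34.85
tool_pos: [0.6434, 0.21, 0.0089]
tool_rot: [2.138, 2.296, 0.004]
contact_force: [0.3, -0.4, 0.3]
opening: 0.0855
grip_force: 0.0
t: 35.35
tool_pos: [0.6424, 0.2101, 0.1508]
tool_rot: [2.139, 2.296, 0.004]
contact_force: [0.7, -0.2, -0.4]
opening: 0.0857
grip_force: 0.0
t: 35.85
tool_pos: [0.4519, 0.1966, 0.149]
tool_rot: [2.138, 2.295, 0.006]
contact_force: [-1.0, 0.3, 0.8]
opening: 0.0853
grip_force: 0.0
t: 36.35
tool_pos: [0.4453, 0.307, 0.1487]
tool_rot: [2.136, 2.297, 0.005]
contact_force: [0.2, -0.5, 0.1]
opening: 0.0858
grip_force: 0.0
```

View pics/j.png

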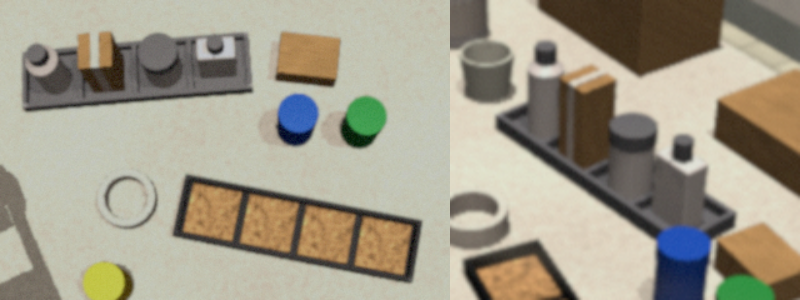

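All four stand upright in their bays: bottle (42,60), carton (98,60), jar (158,55) and flask (215,50). The delivery tray is empty and the robot is clear.

```bash
python3 -c "
from station import job
print(job.finish_job())"
```

```text
the job is handed in; nothing more can be done
None
```

The job is handed in at about 36 s: from left to right the bottle, carton, jar and flask stand upright in the display tray, the reverse of their delivery order, and the last pictures confirm it.

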